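# Load the ball jig and hover the pressing board over it

### The job

Put the two loose balls from the plywood rest into the two empty wells of the ball jig, one in each, beside the two balls already there. Then pick up the pressing board by its blue grip, carry it over the top of the fence without bumping the fence, the jig or the balls, and finish while still holding it still above the jig: level, edges lined up with the jig's, about one centimetre above the balls and touching nothing but the gripper, so that I can sight the gap before we press. Keep the glue bottle, hammer and tin where they are.

Things in the scene. Friction and masses are not known exactly. Their poses are not given: they have to be found in the camera images.
- jig: ball jig: fixed pale wooden block, 150 (x) x 110 (y) x 30 mm high, on the bench. Origin at the centre of its underside, z up. Its top has four round wells, 37 mm wide and 10 mm deep, at x = +-42, y = +-30 mm; a ball seated in one has its centre 40 mm and its top 60 mm above the bench. Two diagonal wells already hold a ball
- jig_hole0 (a point): centre of the mouth of a round well in the jig's top face (at jig x -42 mm, y -30 mm); already holds ball_c
- jig_hole1 (a point): centre of the mouth of a round well in the jig's top face (at jig x +42 mm, y -30 mm); empty at the start
- jig_hole2 (a point): centre of the mouth of a round well in the jig's top face (at jig x -42 mm, y +30 mm); empty at the start
- jig_hole3 (a point): centre of the mouth of a round well in the jig's top face (at jig x +42 mm, y +30 mm); already holds ball_d
- rest: ball rest: fixed plywood strip, 140 (x) x 50 (y) x 14 mm high, with two shallow hollows 31 mm wide and 6 mm deep at x = -42 and +42 mm, each holding one loose ball whose centre is then 28 mm above the bench. Origin at the centre of its underside, z up
- ball_a_center (a point): terracotta-coloured hard ball, 40 mm diameter, about 25 g; this point is its centre. Loose; starts in the rest's hollow at x = -42 mm
- ball_b_center (a point): terracotta-coloured hard ball, 40 mm diameter, about 25 g; this point is its centre. Loose; starts in the rest's hollow at x = +42 mm
- ball_c_center (a point): terracotta-coloured hard ball, 40 mm diameter, about 25 g; this point is its centre. Already in a jig well
- ball_d_center (a point): terracotta-coloured hard ball, 40 mm diameter, about 25 g; this point is its centre. Already in a jig well
- press: pressing board: loose plywood board 150 (x) x 110 (y) x 12 mm, the same outline as the jig, with a blue upright grip block on its middle, 90 (x) x 24 (y) x 45 mm high, from 12 to 57 mm above the underside. About 0.2 kg, balanced about its middle. Origin at the centre of its underside, z up; it lies flat on the bench at the start, and either way round is right over the jig
- press_grip (a point): point in the middle of the pressing board's blue grip, 37 mm above the board's underside; pinch the grip across its 24 mm width (the board's y)
- fence: fence: fixed wooden batten on edge between the pressing board and the jig, 300 (x) x 26 (y) x 80 mm high, with a red clamp block (44 mm in y, 50 mm high) near each end and steel screws 70 mm long through them at 35 mm height. Origin at the centre of its underside, z up, x along the batten
- glue: green closed bottle with a white cap, 56 mm diameter, 130 mm tall; origin at the centre of its underside. A bystander
- hammer: hand hammer lying flat, about 0.3 m long along its own x, head towards its +x, wooden handle. A bystander
- tin: low closed tin, whitish-grey, 76 mm diameter, 60 mm tall; origin at the centre of its underside. A bystander

How it is judged:
By the outcome, as a careful person would: the job done as asked, in the order asked, and still so for the second after the job is handed in, while the arm keeps its last pose, push and grip.
It also fails if it takes over 70 s, if anything falls off the work surface, if the arm or the gripper's body presses on something with over 40 N, if the wrist force passes 120 N, or if a joint passes its speed limit or range.

### The arm

A 6-joint arm with a two-finger parallel gripper is mounted at the origin on the work surface. World frame = base frame: x ahead of the robot, y to its left, z up, the work surface at z = 0. Lengths are in mm, angles in rad, forces in N, time in s.
With the tool pointing down it reaches from about 250 to 800 mm from the base axis. Payload 3.9 kg.
Tool frame: the origin (TCP) lies at the very end of the fingers, on their centre line; the grasp point (between the pads) lies 19 mm behind it (manip.pinch_z is the distance from the TCP to the grasp point, in mm); y points along the fingers, x is the direction in which the jaws open and shut, and the axes are right-handed (so a half turn about y gives the same grasp; the last joint's range is limited). The gripper opens to 85 mm and grips with 20 to 120 N. Pads are 22 mm wide; open, the fingers measure 114 mm over their backs; the gripper's body (76 mm by 85 mm) begins 54 mm behind the grasp point. The pads swing forward as they close: fully open they stand 13 mm farther back than shut.
Start: joints at [0, 0.26, -0.138, 1.173, 0, 1.571], TCP at [524.991, -0, 231.304] pointing down, gripper open.
Joint ranges: [-2.78, 2.78], [-0.83, 1.72], [-1.28, 1.37], [-1.9, 2.12], [-1.57, 1.48], [-3.14, 3.14]. Speed limits (rad/s): [2.57, 2.57, 3.14, 3.14, 3.14, 3.14].

### API

Orientations are given as a unit quaternion [w, x, y, z].
In Python, from plant import manip, capture, camera_info, finder gives the robot as it stands.
- The arm moves only by the shell command python3 -m jog 'ROWS' [FORCE]. ROWS is JSON, a list of rows, each an object with "linear": the shift along the tool's x, y, z in cm, a list of three; "twist": the turn, a rotation vector about the tool's x, y, z in degrees, a list of three; "fingers": the closure, from 0 (fully open) to 1 (shut). In form: [{"linear": [tx, ty, tz], "twist": [wx, wy, wz], "fingers": fingers}, ...]. A call has 1 to 8 rows; each row is the pose to reach, as a shift and turn from the pose measured when the call began, along the tool's axes at that moment; what a row does not reach only later rows make up. A row lasts 1/10 s, in which the tool goes at most 50 mm and 8.59 degrees, less where a joint would pass 70% of its speed; a pose out of reach is approached as far as the arm can. A call with a gripper value outside its range is refused whole. The fingers move at their own pace and stop on an object; FORCE is the grip in N (left out, the last holds). Time passes only in rows, so rows that repeat a pose let the fingers close. It gives the time, the measured TCP pose, the force and the opening at its end, in the units of the state.
- manip.sense(): the state, without advancing time (a new reading comes with each control period).
- capture(name): name is "scene" or "side" or "wrist"; returns the picture (420x560x3 uint8, red, green, blue); there is no depth.
- camera_info(name): a dict with "fx", "fy", "cx", "cy" (pixels), "rvec" (rotation vector, rad) and "tvec" (3), from world to camera coordinates, as OpenCV has them; the wrist camera has in their place "T_tool_cam" (4x4, takes a point from camera to tool coordinates, whose origin is the TCP and whose axes are the tool frame's). Camera axes: x right, y down, z forward; pixel columns grow to the right and rows downward; lengths in mm; the calibration is good to about 2 mm. A picture is of the moment at which its call begins: read the wrist's pose just before it. camera_info takes no time and is no camera call.
- manip.hand_in(): hands the job in, once; it reports no verdict.
Trained networks look in the newest picture that a camera, given by its name, has taken for a name from the list of things; names that differ only in an ending like _2 or _b are one class to them, and where a whole thing is asked for, a point or a joint stands for the part that bears it (a point fixed in the world has none). Each returns a list of dicts, best first, with "p" (0 to 1); they miss things now and then, are a little off and sometimes report something else, mostly with a low value. They report only what shows in the picture. A call takes as long as a camera call.
- finder.silhouettes(camera, target): "pixels" (420x560 bool, what is visible of it) and "location" ([column, row] in pixels, amid what is visible of it).
The state is a dict: "time_s": time; "joints": joint angles; "joint_velocities": joint speeds; "joint_torque": joint torques, N m; "eef_pos": TCP position; "tcp_rot": TCP orientation; "contact_force": force on the tool from outside, world axes, zero at the start; "torque": the same for the moment, N m; "opening": finger opening in mm.
Only numpy, scipy, OpenCV 4.12 (cv2) and the standard library are available. Lean on these libraries where they do the work, as an engineer would, in place of code of your own. Each camera call takes 0.05 s, during which the arm holds its last target.

## Working session

There is one attempt and no reset: what is moved stays moved. The work goes in short steps, Python scripts to look and compute and a shell command to move; the robot and the scene stay as the last step left them, time stands still between calls to the robot, and variables do not carry over. Pictures are saved under pics/ and viewed, and the job is handed in when it is done.

```bash
ls; mkdir -p pics; python3 - <<'E'
from plant import manip, capture, camera_info, finder
import cv2
print(manip.sense(), manip.pinch_z)
for n in ["scene","side","wrist"]:
    im=capture(n); cv2.imwrite(f"pics/a_{n}.png",im[:,:,::-1]); print(n,camera_info(n))
E
```

```text
pics
{'time_s': 0.0, 'joints': array([ 8.57015102e-06,  2.60672129e-01, -1.39363031e-01,  1.17267284e+00,
       -1.98092307e-05,  1.57084000e+00]), 'joint_velocities': array([ 6.51093364e-04,  1.27496575e-04,  1.96637111e-04, -9.49638327e-05,
       -2.07541648e-03, -7.81812629e-04]), 'joint_torque': array([-3.22425103e-04, -4.05677426e+01,  2.53926122e+01,  1.89446745e-02,
       -4.02533055e-05,  2.61086342e-05]), 'eef_pos': array([ 5.24334778e+02, -1.85324927e-03,  2.30473397e+02]), 'tcp_rot': array([-7.07099437e-01,  7.07113479e-01, -6.88282015e-04, -6.63471993e-04]), 'contact_force': array([-0.24245133,  0.41904331, -0.44541047]), 'torque': array([0.07352936, 0.00459901, 0.01337129]), 'opening': 85.46297628747001} 18.700000000000003
scene {'fx': 443.69119535884704, 'fy': 443.69119535884704, 'cx': 281.1366293397856, 'cy': 195.041686624507, 'rvec': array([ 1.33602599,  2.33712011, -0.83886389]), 'tvec': array([ 294.16871735, -402.0927499 , 1350.14305464])}
side {'fx': 451.41647377766895, 'fy': 451.41647377766895, 'cx': 282.0120443266103, 'cy': 210.8914659276413, 'rvec': array([ 2.32216895, -0.01106013,  0.00981828]), 'tvec': array([-634.43859841,   41.52963767,  979.96490578])}
wrist {'fx': 347.94194800529834, 'fy': 347.94194800529834, 'cx': 281.66580498156833, 'cy': 210.1394700574462, 'T_tool_cam': array([[ 9.99999983e-01,  8.98365902e-05, -1.62486867e-04,
        -7.37940748e-03],
       [ 1.81783968e-04, -2.95666988e-01,  9.55291055e-01,
        -1.42850255e+02],
       [ 3.77780884e-05, -9.55291068e-01, -2.95667000e-01,
         7.52314353e+01],
       [ 0.00000000e+00,  0.00000000e+00,  0.00000000e+00,
         1.00000000e+00]])}
```

View pics/a_scene.png

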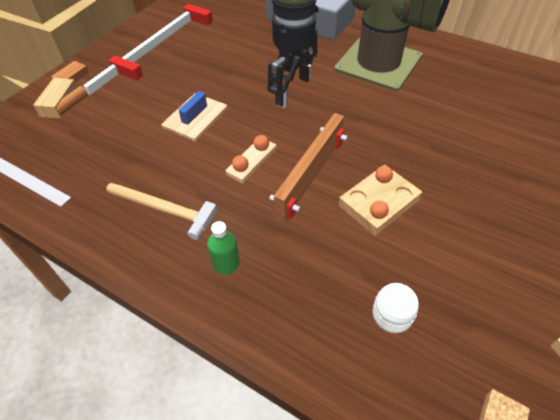

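View pics/a_side.png

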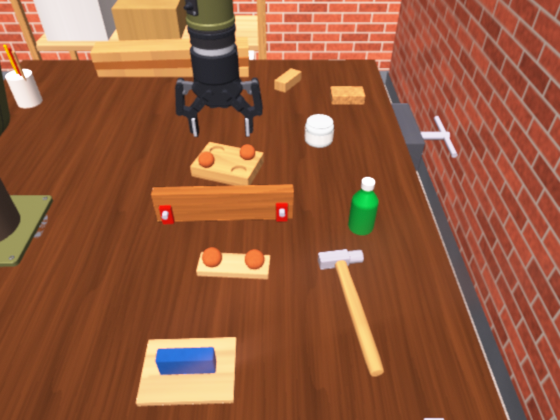

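View pics/a_wrist.png

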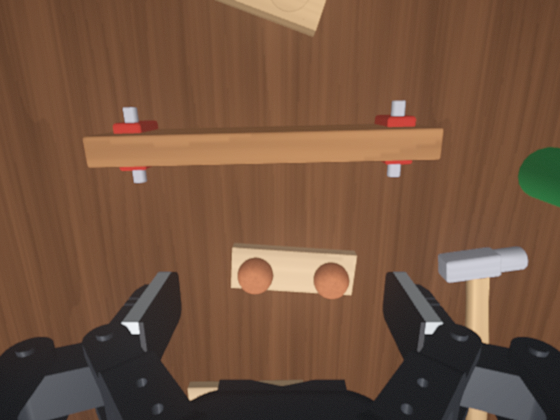

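```bash
cat > h.py <<'E'
import numpy as np, cv2
from scipy.spatial.transform import Rotation as R
from scipy.optimize import minimize
from plant import manip, capture, camera_info, finder
def toolT(s=None):
    s=s or manip.sense(); q=s["tcp_rot"]; T=np.eye(4)
    T[:3,:3]=R.from_quat([q[1],q[2],q[3],q[0]]).as_matrix(); T[:3,3]=s["eef_pos"]; return T
def cam(n,Tt=None):
    c=camera_info(n); K=np.array([[c["fx"],0,c["cx"]],[0,c["fy"],c["cy"]],[0,0,1]])
    if n=="wrist":
        W=np.linalg.inv((toolT() if Tt is None else Tt)@c["T_tool_cam"])
    else:
        W=np.eye(4);W[:3,:3]=cv2.Rodrigues(c["rvec"])[0];W[:3,3]=c["tvec"]
    return K,W
def proj(KW,P):
    K,W=KW;p=np.atleast_2d(P)@W[:3,:3].T+W[:3,3];p=p@K.T;return p[:,:2]/p[:,2:]
def onplane(KW,uv,z):
    K,W=KW;d=W[:3,:3].T@np.linalg.inv(K)@np.array([uv[0],uv[1],1.]);c=-W[:3,:3].T@W[:3,3]
    return c+d*(z-c[2])/d[2]
def tri(KWs,uvs):
    A=[];b=[]
    for (K,W),uv in zip(KWs,uvs):
        d=W[:3,:3].T@np.linalg.inv(K)@np.array([uv[0],uv[1],1.]);d/=np.linalg.norm(d);c=-W[:3,:3].T@W[:3,3]
        M=np.eye(3)-np.outer(d,d);A.append(M);b.append(M@c)
    return np.linalg.lstsq(np.vstack(A),np.hstack(b),rcond=None)[0]
def box(x0,x1,y0,y1,z0,z1): return np.array([[x,y,z] for x in(x0,x1) for y in(y0,y1) for z in(z0,z1)],float)
def render(KW,boxes,pose,S=4):
    x,y,a,z=pose;c,s=np.cos(a),np.sin(a);m=np.zeros((420*S//2,560*S//2),np.uint8)
    for b in boxes:
        P=b@np.array([[c,-s,0],[s,c,0],[0,0,1]]).T+[x,y,z]
        h=cv2.convexHull(((proj(KW,P)+.5)*S/2-.5).astype(np.float32)).reshape(-1,2)
        cv2.fillConvexPoly(m,np.round(h*16).astype(np.int32),1,shift=4)
    return m
def fit(views,boxes,x0,z=0):
    ms=[(KW,cv2.resize(m.astype(np.uint8),None,fx=2,fy=2,interpolation=cv2.INTER_NEAREST)) for KW,m in views]
    def f(p):
        t=0
        for KW,m in ms:
            r=render(KW,boxes,(p[0],p[1],p[2]/100,z)); t+=1-(r&m).sum()/max(1,(r|m).sum())
        return t
    best=None
    for k in range(3):
        st=np.array(x0,float); st[2]*=100
        if best is not None: st=best.x
        d=8/(k+1); sim=np.array([st,st+[d,0,0],st+[0,d,0],st+[0,0,d]])
        r=minimize(f,st,method="Nelder-Mead",options=dict(initial_simplex=sim,xatol=.05,fatol=1e-5,maxiter=300)); 
        if best is None or r.fun<best.fun: best=r
    return best.x[0],best.x[1],best.x[2]/100,best.fun/len(ms)
JIG=[box(-75,75,-55,55,0,30)]; REST=[box(-70,70,-25,25,0,14)]
PRESS=[box(-75,75,-55,55,0,12),box(-45,45,-12,12,12,57)]; FENCE=[box(-150,150,-13,13,0,80)]
E
python3 - <<'E'
from h import *
V={}
for n in ["scene","side","wrist"]:
    capture(n); KW=cam(n)
    for t,z in [("jig",15),("press",10),("fence",40),("rest",7),("ball_a_center",None),("glue",60),("tin",30),("hammer",15)]:
        if t in("glue","tin","hammer") and n!="side": continue
        L=finder.silhouettes(n,t)
        for d in L:
            if d["p"]<.3: continue
            px=d["pixels"]
            print(n,t,round(d["p"],2),np.round(d["location"],1),px.sum(), [np.round(onplane(KW,d["location"],zz)[:2],1).tolist() for zz in ([28,40] if z is None else [z])])
            V.setdefault(t,[]).append((n,d["p"],px,d["location"]))
import pickle;pickle.dump((V,{n:cam(n) for n in["scene","side","wrist"]}),open("v0.pkl","wb"))
E
```

```text
scene jig 0.7 [376.8 198.5] 2650 [[503.8, 208.2]]
scene jig 0.55 [226.1 250.2] 1218 [[787.0, -6.5]]
scene press 0.9 [198.1 116.1] 1690 [[477.3, -317.6]]
scene press 0.54 [374.4 199.7] 2674 [[505.6, 204.0]]
scene fence 0.56 [306. 166.] 2589 [[517.0, 33.0]]
scene rest 0.56 [252.4 160.2] 649 [[538.6, -104.0]]
scene ball_a_center 0.76 [260.2 142.9] 190 [[495.6, -107.4], [505.7, -100.3]]
side jig 0.68 [225.6 167.8] 1875 [[496.7, 197.7]]
side press 0.89 [187.3 371.2] 6149 [[476.8, -334.9]]
side fence 0.95 [224.2 202.3] 4836 [[508.2, 41.9]]
side rest 0.7 [230.7 270.1] 1181 [[531.7, -121.8]]
side rest 0.38 [188.4 372.5] 6125 [[478.3, -335.6]]
side ball_a_center 0.73 [212.4 257.8] 318 [[496.3, -107.8], [498.6, -118.2]]
side glue 0.74 [365.2 208.3] 1314 [[808.7, -1.3]]
side tin 0.61 [321.2 128.7] 835 [[744.4, 349.5]]
side hammer 0.75 [356.3 302.2] 2301 [[768.3, -205.9]]
wrist jig 0.59 [285.4  11.8] 2090 [[528.4, 154.8]]
wrist press 0.87 [203.8 388.8] 572 [[423.5, -281.1]]
wrist fence 0.88 [263.1 144.3] 14035 [[507.3, 37.3]]
wrist rest 0.58 [290.7 264.1] 3439 [[535.4, -103.9]]
wrist rest 0.48 [203.7 386.4] 515 [[422.8, -280.1]]
wrist ball_a_center 0.68 [254.6 276.6] 1015 [[495.0, -108.9], [496.0, -102.5]]
```

```bash
python3 - <<'E'
from h import *
import pickle
V,C=pickle.load(open("v0.pkl","rb"))
def pick(t,n): return [v for v in V[t] if v[0]==n][0][2]
for t,B,x0,cs in [("jig",JIG,(500,205,0),("scene","side")),("press",PRESS,(477,-325,0),("scene","side")),("fence",FENCE,(508,35,0),("scene","side","wrist")),("rest",REST,(535,-105,0),("side","wrist"))]:
    for cc in [cs]+[(c,) for c in cs]:
        best=min((fit([(C[n],pick(t,n)) for n in cc],B,(x0[0],x0[1],a)) for a in (-.25,0,.25)),key=lambda r:r[3])
        print(t,cc,np.round(best,3))
for n in C:
    im=cv2.imread(f"pics/a_{n}.png").astype(int); b,g,r=im[...,0],im[...,1],im[...,2]
    m=((r>110)&(g<.52*r)&(b<.36*r)&(g>.25*r)).astype(np.uint8)
    k,l,st,ce=cv2.connectedComponentsWithStats(m)
    for i in range(1,k):
        if st[i,4]>80: print(n,st[i],ce[i].round(1),[np.round(onplane(C[n],ce[i],z)[:2],1).tolist() for z in(28,40)])
E
```

```text
jig ('scene', 'side') [ 5.00934e+02  2.14650e+02 -3.19000e-01  2.00000e-01]
jig ('scene',) [ 5.01184e+02  2.15118e+02 -3.16000e-01  1.91000e-01]
jig ('side',) [ 5.00272e+02  2.14986e+02 -3.14000e-01  2.06000e-01]
press ('scene', 'side') [ 4.78375e+02 -3.28350e+02  1.60000e-02  4.70000e-02]
press ('scene',) [ 4.77500e+02 -3.27627e+02  1.20000e-02  6.40000e-02]
press ('side',) [ 4.78592e+02 -3.28576e+02  2.30000e-02  2.40000e-02]
fence ('scene', 'side', 'wrist') [5.09186e+02 3.96440e+01 2.50000e-02 1.06000e-01]
fence ('scene',) [5.08748e+02 4.13440e+01 2.30000e-02 1.02000e-01]
fence ('side',) [5.09238e+02 4.06200e+01 2.50000e-02 4.60000e-02]
fence ('wrist',) [5.06957e+02 3.88540e+01 2.10000e-02 1.43000e-01]
rest ('side', 'wrist') [ 5.36810e+02 -1.08883e+02 -7.30000e-02  3.65000e-01]
rest ('side',) [ 5.37743e+02 -1.07567e+02 -6.70000e-02  3.32000e-01]
rest ('wrist',) [ 5.36135e+02 -1.09785e+02 -7.00000e-02  3.76000e-01]
scene [183   3  30  22 275] [198.6  13.2] [[74.0, -621.3], [90.7, -606.2]]
scene [108  55  34  26 385] [126.3  67.1] [[424.7, -619.3], [435.9, -604.2]]
scene [335 128   
[... 9806 characters left out ...]
, [1014.6, -386.9]]
side [544 379  16  41 286] [552.6 397.4] [[1041.1, -391.6], [1033.7, -397.0]]
side [ 16 381  29  19  99] [ 29.2 390.8] [[243.7, -373.9], [250.5, -379.6]]
side [ 92 382  12  25  86] [ 97.7 395.3] [[350.3, -381.9], [355.2, -387.5]]
side [445 382  13  35  98] [450.4 397.8] [[885.4, -390.9], [880.7, -396.3]]
side [ 59 386  20  23 115] [ 68.  396.3] [[305.8, -383.1], [311.4, -388.6]]
side [353 388  16  18  84] [361.2 396.6] [[750.3, -387.7], [748.0, -393.1]]
side [528 400  13  20 132] [533.7 410.3] [[1004.1, -410.8], [997.4, -415.9]]
wrist [375 115  41  12 417] [395.5 120.8] [[634.7, 58.4], [630.9, 59.0]]
wrist [113 121  45  13 428] [133.8 127. ] [[381.5, 52.5], [386.5, 53.3]]
```

```bash
cat >> h.py <<'E'
def go(x,y,z,yaw,s=None):
    T=toolT(s); Rt=R.from_euler("z",yaw).as_matrix()@R.from_euler("x",-np.pi/2).as_matrix()
    l=T[:3,:3].T@(np.array([x,y,z])-T[:3,3])/10; w=np.degrees(R.from_matrix(T[:3,:3].T@Rt).as_rotvec())
    print("linear cm",np.round(l,2),"twist deg",np.round(w,2))
def st():
    s=manip.sense(); print(round(s["time_s"],2),np.round(s["eef_pos"],1),"F",np.round(s["contact_force"],1),"open",round(s["opening"],1),"yaw",round(np.arctan2(*toolT(s)[[1,0],0]),4)); return s
def circ(im,uv,r,w=45):
    g=cv2.cvtColor(im,cv2.COLOR_RGB2HSV)
    x0,y0=int(uv[0]-w),int(uv[1]-w)
    m=((g[...,0]<11)&(g[...,1]>165)&(g[...,2]>60)).astype(np.uint8)
    k=np.zeros_like(m);k[max(0,y0):y0+2*w,max(0,x0):x0+2*w]=1;m&=k
    m=cv2.morphologyEx(m,cv2.MORPH_OPEN,np.ones((3,3)))
    n,l,s,c=cv2.connectedComponentsWithStats(m);i=1+np.argmax(s[1:,4])
    p=max(cv2.findContours((l==i).astype(np.uint8),0,1)[0],key=len)
    return cv2.minEnclosingCircle(p),s[i]
E
python3 - <<'E'
from h import *
im=cv2.imread("pics/a_wrist.png")[:,:,::-1].copy();KW=cam("wrist")
for uv in [(255,276),(331,281)]:
    (c,r),s=circ(im,uv,18); print(c,r,s,onplane(KW,c,28))
st(); go(495.6,-107.5,120,0)
E
```

```text
Traceback (most recent call last):
  File "h.py", line 63, in circ
    n,l,s,c=cv2.connectedComponentsWithStats(m);i=1+np.argmax(s[1:,4])
                                                    ~~~~~~~~~^^^^^^^^^
ValueError: attempt to get argmax of an empty sequence
```

```bash
python3 - <<'E'
from h import *
im=cv2.imread("pics/a_wrist.png")[:,:,::-1].copy()
g=cv2.cvtColor(im,cv2.COLOR_RGB2HSV)
for p in [(255,276),(255,264),(255,288),(331,281),(240,250),(290,270),(290,225)]: print(p,g[p[1],p[0]])
E
```

```text
(255, 276) [ 11 132 205]
(255, 264) [ 10 137 155]
(255, 288) [ 11 133 204]
(331, 281) [ 11 132 209]
(240, 250) [ 17  70 218]
(290, 270) [ 16  67 237]
(290, 225) [ 12 129 128]
```

```bash
sed -i 's/m=((g\[...,0\]<11).*$/m=((g[...,1]>105)\&(g[...,2]>138)\&(g[...,0]<14)).astype(np.uint8)/' h.py; python3 - <<'E'
from h import *
im=cv2.imread("pics/a_wrist.png")[:,:,::-1].copy();KW=cam("wrist")
for uv in [(255,276),(331,281)]:
    (c,r),s=circ(im,uv,18,w=28); print(c,r,s,onplane(KW,c,28))
st(); go(495.6,-107.5,120,0)
E
```

```text
(254.74623107910156, 276.6203918457031) 17.95157241821289 [238 261  35  34 937] [ 495.12541097 -108.91881045   28.        ]
(330.96685791015625, 281.73480224609375) 17.909921646118164 [314 266  35  34 940] [ 579.7535876  -115.23631935   28.        ]
1.2 [525.    0.  231.3] F [ 0.1 -0.  -0.8] open 85.4 yaw -0.0
linear cm [ -2.94  11.13 -10.75] twist deg [-0. -0. -0.]
```

```bash
python3 -m jog '[{"linear":[-1.5,1,-5],"twist":[0,2,0],"fingers":0.3},{"linear":[-2.94,6,-10.75],"twist":[0,4,0],"fingers":0.3},{"linear":[-2.94,10,-10.75],"twist":[0,4,0],"fingers":0.3},{"linear":[-2.94,14,-10.75],"twist":[0,4,0],"fingers":0.3},{"linear":[-2.94,14,-10.75],"twist":[0,4,0],"fingers":0.3}]'; python3 - <<'E'
from h import *
s=st();im=capture("wrist");cv2.imwrite("pics/b1.png",im[:,:,::-1])
E
```

```text
time_s: 1.7
eef_pos: [489.6, -107.2, 86.0]
tcp_rot: [0.707, -0.706, 0.03, -0.021]
contact_force: [-1.8, 0.6, -0.1]
opening: 59.9
1.7 [ 489.6 -107.2   86. ] F [-1.8  0.6 -0.1] open 59.9 yaw -0.0718
```

View pics/b1.png

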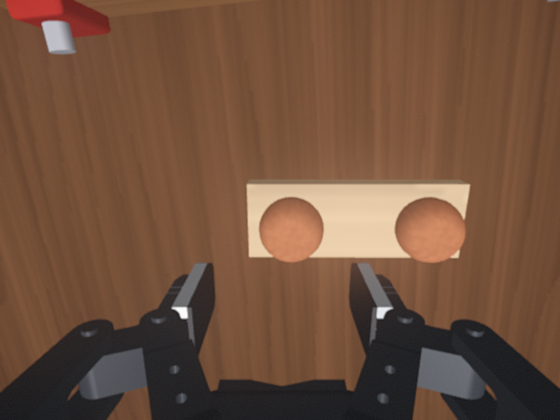

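```bash
python3 - <<'E'
from h import *
s=st();KW=cam("wrist");im=capture("wrist")
for uv in [(291,229),(430,229)]:
    (c,r),q=circ(im,uv,18,w=45); print(c,r,q,onplane(KW,c,28))
s=st(); go(495.5,-108.5,85,-.072); 
E
```

```text
1.75 [ 492.  -107.2   88.6] F [-0.5 -0.   1.2] open 59.6 yaw -0.0708
(287.0414123535156, 229.38461303710938) 32.15397644042969 [ 256  199   62   63 3082] [ 494.83962803 -107.5477754    28.        ]
(425.592041015625, 234.98495483398438) 36.27105712890625 [ 390  200   69   70 3293] [ 580.78123996 -117.11089652   28.        ]
1.8 [ 494.7 -107.3   91. ] F [ 1.4 -0.3  0.3] open 59.7 yaw -0.0701
linear cm [ 0.09  0.6  -0.12] twist deg [-0.04  0.11 -0.16]
```

```bash
python3 -m jog '[{"linear":[0.05,2,-0.1],"twist":[0,0,0],"fingers":0.3},{"linear":[0.05,4,-0.1],"twist":[0,0,0],"fingers":0.3},{"linear":[0.05,5.5,-0.1],"twist":[0,0,0],"fingers":0.3},{"linear":[0.05,5.5,-0.1],"twist":[0,0,0],"fingers":0.3}]'; python3 - <<'E'
from h import *
im=capture("wrist");cv2.imwrite("pics/b2.png",im[:,:,::-1])
s=st(); go(495.3,-108,16,-.071)
E
```

```text
time_s: 2.2
eef_pos: [496.5, -107.8, 37.2]
tcp_rot: [0.707, -0.706, 0.025, -0.024]
contact_force: [-0.2, -0.2, -0.5]
opening: 59.7
2.25 [ 496.9 -108.    37.9] F [-0.3  0.  -0.3] open 60.1 yaw -0.069
linear cm [-0.16  2.19 -0.01] twist deg [-0.02  0.11  0.01]
```

View pics/b2.png

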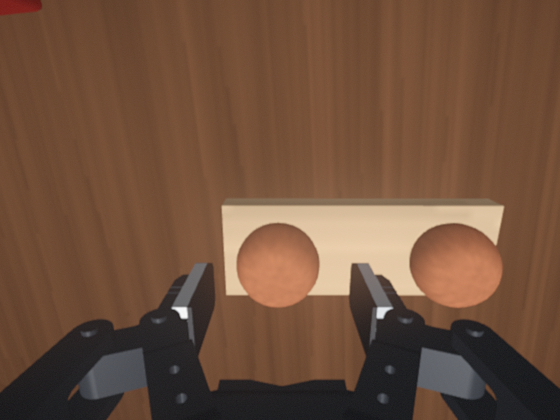

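```bash
python3 -m jog '[{"linear":[-0.12,1,0],"twist":[0,0,0],"fingers":0.3},{"linear":[-0.12,2.1,0],"twist":[0,0,0],"fingers":0.3},{"linear":[-0.12,2.1,0],"twist":[0,0,0],"fingers":0.3},{"linear":[-0.12,2.1,0],"twist":[0,0,0],"fingers":0.45},{"linear":[-0.12,2.1,0],"twist":[0,0,0],"fingers":0.6},{"linear":[-0.12,2.1,0],"twist":[0,0,0],"fingers":0.8},{"linear":[-0.12,2.1,0],"twist":[0,0,0],"fingers":0.8}]' 30; python3 - <<'E'
from h import *
im=capture("wrist");cv2.imwrite("pics/b3.png",im[:,:,::-1])
s=st()
E
```

```text
time_s: 2.95
eef_pos: [495.9, -108.0, 17.1]
tcp_rot: [0.707, -0.707, 0.024, -0.025]
contact_force: [0.4, -0.7, 0.9]
opening: 38.2
3.0 [ 495.9 -108.    17.1] F [-0.1  0.9  0.7] open 38.1 yaw -0.0691
```

View pics/b3.png

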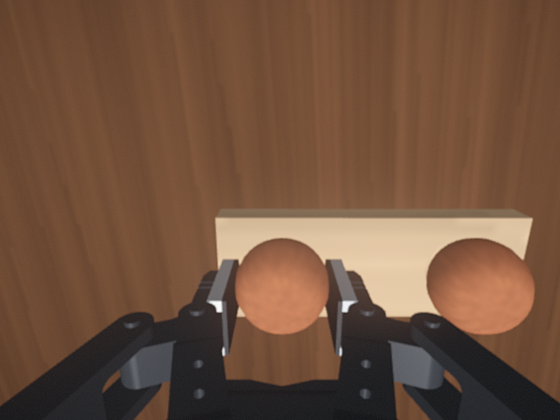

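```bash
python3 -m jog '[{"linear":[0,-2,0],"twist":[0,0,0],"fingers":0.8},{"linear":[0,-5,0],"twist":[0,0,0],"fingers":0.8},{"linear":[0,-9,0],"twist":[0,0,0],"fingers":0.8},{"linear":[0,-13,0],"twist":[0,0,0],"fingers":0.8},{"linear":[0,-16,0],"twist":[0,0,0],"fingers":0.8},{"linear":[0,-16,0],"twist":[0,0,0],"fingers":0.8}]'; python3 - <<'E'
from h import *
s=st(); go(480,140,190,-.318)
E
```

```text
time_s: 3.6
eef_pos: [499.1, -108.8, 181.8]
tcp_rot: [-0.706, 0.707, -0.021, 0.028]
contact_force: [0.6, 0.1, -0.0]
opening: 38.2
3.6 [ 499.1 -108.8  181.8] F [ 0.6  0.1 -0. ] open 38.2 yaw -0.0691
linear cm [-3.62 -0.89 24.69] twist deg [-1.000e-02  1.426e+01  5.600e-01]
```

```bash
python3 -m jog '[{"linear":[-1,-0.5,4],"twist":[0,3,0],"fingers":0.8},{"linear":[-2,-0.9,8.5],"twist":[0,6,0],"fingers":0.8},{"linear":[-3,-0.9,13],"twist":[0,9,0],"fingers":0.8},{"linear":[-3.6,-0.9,17.5],"twist":[0,12,0],"fingers":0.8},{"linear":[-3.6,-0.9,22],"twist":[0,14,0],"fingers":0.8},{"linear":[-3.6,-0.9,24.7],"twist":[0,14.3,0],"fingers":0.8},{"linear":[-3.6,-0.9,24.7],"twist":[0,14.3,0],"fingers":0.8},{"linear":[-3.6,-0.9,24.7],"twist":[0,14.3,0],"fingers":0.8}]'; python3 - <<'E'
from h import *
s=st();im=capture("wrist");cv2.imwrite("pics/c1.png",im[:,:,::-1])
KW=cam("wrist",toolT(s))
import pickle
L=finder.silhouettes("wrist","jig");print([(d["p"],d["location"],d["pixels"].sum()) for d in L])
pickle.dump((s,[d["pixels"] for d in L]),open("c1.pkl","wb"))
print(np.round(fit([(KW,L[0]["pixels"])],JIG,(501,215,-.32)),3))
E
```

```text
time_s: 4.4
eef_pos: [479.5, 140.2, 189.2]
tcp_rot: [-0.698, 0.699, -0.109, 0.115]
contact_force: [0.6, -0.4, 0.4]
opening: 38.0
4.4 [479.5 140.2 189.2] F [ 0.6 -0.4  0.4] open 38.0 yaw -0.3171
[(0.73, [274.1, 95.7], np.int64(21128))]
[ 5.00204e+02  2.12536e+02 -3.25000e-01  1.71000e-01]
```

View pics/c1.png

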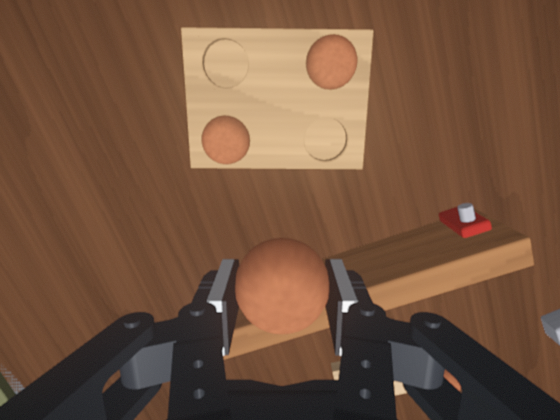

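```bash
python3 - <<'E'
from h import *
import pickle
s,ms=pickle.load(open("c1.pkl","rb"));KW=cam("wrist",toolT(s))
P=[onplane(KW,p,30)[:2] for p in [(182,28),(373,30),(363,169),(191,168)]]
print(np.round(P,1),np.mean(P,0)); 
print([np.linalg.norm(P[i]-P[(i+1)%4]).round(1) for i in range(4)])
print([np.arctan2(*(v[::-1])).round(3) for v in (P[1]-P[0],P[2]-P[3])])
for uv in [(326,139),(226,62.5)]: print(onplane(KW,uv,30)[:2].round(1))
for uv in [(332,62),(226,140)]: print(onplane(KW,uv,40)[:2].round(1))
V,C=pickle.load(open("v0.pkl","rb"))
f=lambda m:cv2.morphologyEx(m.astype(np.uint8),cv2.MORPH_CLOSE,np.ones((9,9)))
for n in("scene","side"):
    m=[v for v in V["jig"] if v[0]==n][0][2]; h=cv2.convexHull(np.argwhere(m)[:,::-1].astype(np.int32)); 
B=cv2.imread("pics/c1.png");r=render(KW,JIG,(501,214,-.318,0),S=2)
cv2.drawContours(B,cv2.findContours(r,0,1)[0],-1,(255,0,0),1);B[ms[0]]=B[ms[0]]//2;cv2.imwrite("pics/c1b.png",B)
E
```

```text
[[447.6 288.2]
 [589.3 240.5]
 [554.7 135.9]
 [411.9 184. ]] [500.86173714 212.14380283]
[np.float64(149.4), np.float64(110.2), np.float64(150.7), np.float64(110.2)]
[np.float64(-0.325), np.float64(-0.324)]
[530.9 171. ]
[471.3 254.3]
[550.7 227.6]
[451.2 197.5]
```

View pics/c1b.png

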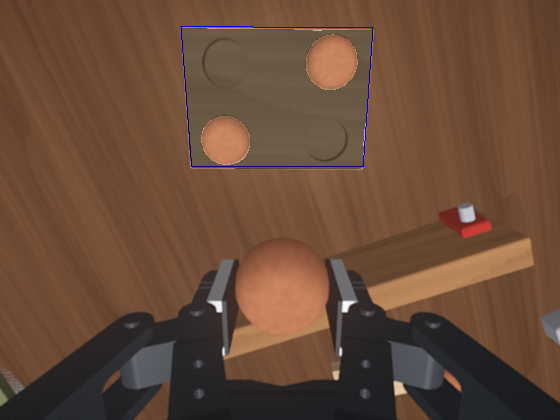

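```bash
python3 - <<'E'
from h import *
import pickle
s,ms=pickle.load(open("c1.pkl","rb"));T=toolT(s);KW=cam("wrist",T)
im=cv2.imread("pics/c1.png")[:,:,::-1].copy()
(c,r),q=circ(im,(282,285),0,w=48);print(c,r)
p=onplane(KW,c,s["eef_pos"][2]+11);print(np.linalg.inv(T)@np.r_[p,1])
st();go(470.7,254.8,110,-.323)
E
```

```text
(282.20947265625, 291.071044921875) 46.31150817871094
[  0.27708425 -10.9976349   -1.79176799   1.        ]
4.5 [479.6 139.2 189.5] F [-0.5 -0.5 -0.9] open 38.3 yaw -0.3195
linear cm [-4.55  7.91 10.7 ] twist deg [-0.01  0.2   0.49]
```

```bash
python3 -m jog '[{"linear":[-2,1,4],"twist":[0,0.2,0],"fingers":0.8},{"linear":[-4,3,8],"twist":[0,0.2,0.4],"fingers":0.8},{"linear":[-4.55,6,10.7],"twist":[0,0.2,0.4],"fingers":0.8},{"linear":[-4.55,8,10.7],"twist":[0,0.2,0.4],"fingers":0.8},{"linear":[-4.55,10.5,10.7],"twist":[0,0.2,0.4],"fingers":0.8},{"linear":[-4.55,10.5,10.7],"twist":[0,0.2,0.4],"fingers":0.8},{"linear":[-4.55,10.5,10.7],"twist":[0,0.2,0.4],"fingers":0.8}]'; python3 - <<'E'
from h import *
s=st(); go(470.7,254.8,32,-.323)
im=capture("wrist");cv2.imwrite("pics/c2.png",im[:,:,::-1])
E
```

```text
time_s: 5.2
eef_pos: [470.7, 253.5, 84.1]
tcp_rot: [-0.697, 0.698, -0.114, 0.114]
contact_force: [0.1, 0.2, 0.7]
opening: 38.2
5.2 [470.7 253.5  84.1] F [0.1 0.2 0.7] open 38.2 yaw -0.3248
linear cm [-0.05  5.21  0.13] twist deg [ 0.07 -0.1   0.04]
```

View pics/c2.png

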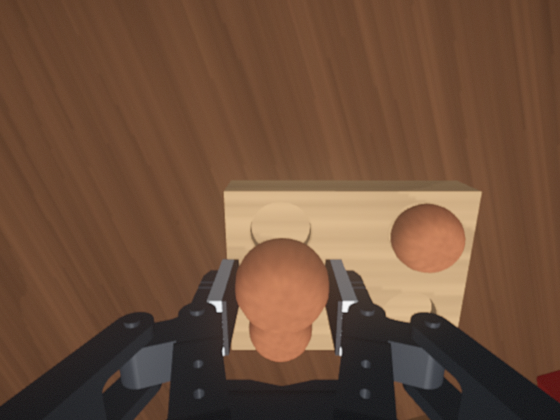

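```bash
python3 - <<'E'
from h import *
s=st();KW=cam("wrist")
jig=lambda p:np.array(p)@R.from_euler("z",-.323).as_matrix().T+[501,213,0]
print(proj(KW,[jig(q) for q in [(-75,55,30),(75,55,30),(-75,-55,30),(42,30,40),(-42-18.5,30,30),(-42+18.5,30,30),(-42,48.5,30)]]).round(1))
E
```

```text
5.25 [471.6 254.   85. ] F [-0.2 -0.3  0.1] open 38.3 yaw -0.3246
[[223.1 191.7]
 [479.1 191.2]
 [231.4 349.1]
 [424.4 237.4]
 [249.1 231.7]
 [310.1 231.5]
 [279.5 202.3]]
```

```bash
python3 -m jog '[{"linear":[0,2,0.1],"twist":[0,0,0],"fingers":0.8},{"linear":[0,3.5,0.1],"twist":[0,0,0],"fingers":0.8},{"linear":[0,4.5,0.1],"twist":[0,0,0],"fingers":0.8},{"linear":[0,5.0,0.1],"twist":[0,0,0],"fingers":0.8},{"linear":[0,5.2,0.1],"twist":[0,0,0],"fingers":0.8},{"linear":[0,5.2,0.1],"twist":[0,0,0],"fingers":0.8}]'; python3 - <<'E'
from h import *
s=st(); go(470.7,254.8,32,-.323)
im=capture("wrist");cv2.imwrite("pics/c3.png",im[:,:,::-1])
E
```

```text
time_s: 5.85
eef_pos: [472.4, 255.1, 33.4]
tcp_rot: [0.698, -0.698, 0.113, -0.115]
contact_force: [0.5, -0.4, -0.2]
opening: 38.0
5.85 [472.4 255.1  33.4] F [ 0.5 -0.4 -0.2] open 38.0 yaw -0.3247
linear cm [-0.15  0.14 -0.09] twist deg [-0.07 -0.1   0.16]
```

View pics/c3.png

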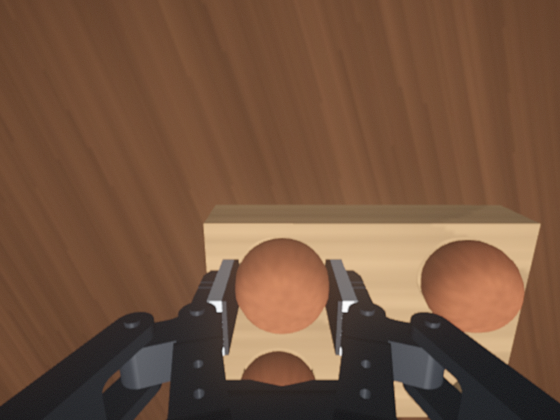

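Correct x by −1.5 mm, lower slightly and open a little.

```bash
python3 -m jog '[{"linear":[-0.15,0.1,-0.05],"twist":[0,0,0],"fingers":0.8},{"linear":[-0.15,0.15,-0.05],"twist":[0,0,0],"fingers":0.8},{"linear":[-0.15,0.15,-0.05],"twist":[0,0,0],"fingers":0.45},{"linear":[-0.15,0.15,-0.05],"twist":[0,0,0],"fingers":0.38},{"linear":[-0.15,0.15,-0.05],"twist":[0,0,0],"fingers":0.35},{"linear":[-0.15,0.15,-0.05],"twist":[0,0,0],"fingers":0.35}]'; python3 - <<'E'
from h import *
s=st()
im=capture("wrist");cv2.imwrite("pics/c4.png",im[:,:,::-1])
E
```

```text
time_s: 6.5
eef_pos: [471.0, 255.2, 32.1]
tcp_rot: [0.698, -0.697, 0.113, -0.115]
contact_force: [0.9, 0.4, -0.8]
opening: 55.8
6.5 [471.  255.2  32.1] F [ 0.9  0.4 -0.8] open 55.8 yaw -0.3247
```

View pics/c4.png

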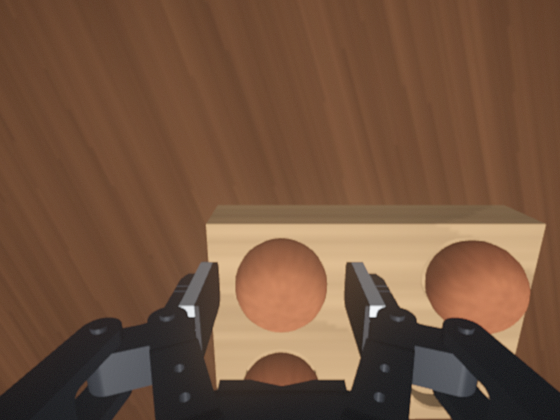

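```bash
python3 -m jog '[{"linear":[0,-2,0],"twist":[0,0,0],"fingers":0.35},{"linear":[0,-6,0],"twist":[0,0,0],"fingers":0.3},{"linear":[0,-11,0],"twist":[0,0,0],"fingers":0.3},{"linear":[0,-15,0],"twist":[0,0,0],"fingers":0.3},{"linear":[0,-15,0],"twist":[0,0,0],"fingers":0.3},{"linear":[0,-15,0],"twist":[0,0,0],"fingers":0.3}]'; python3 - <<'E'
from h import *
s=st(); go(579.7,-114,180,-.071)
im=capture("wrist");cv2.imwrite("pics/c5.png",im[:,:,::-1])
E
```

```text
time_s: 7.15
eef_pos: [471.3, 255.6, 183.2]
tcp_rot: [0.699, -0.697, 0.112, -0.116]
contact_force: [0.5, 0.1, -0.4]
opening: 59.6
7.15 [471.3 255.6 183.2] F [ 0.5  0.1 -0.4] open 59.6 yaw -0.3247
linear cm [ 22.06   0.32 -31.57] twist deg [ -0.16 -14.54   0.31]
```

View pics/c5.png

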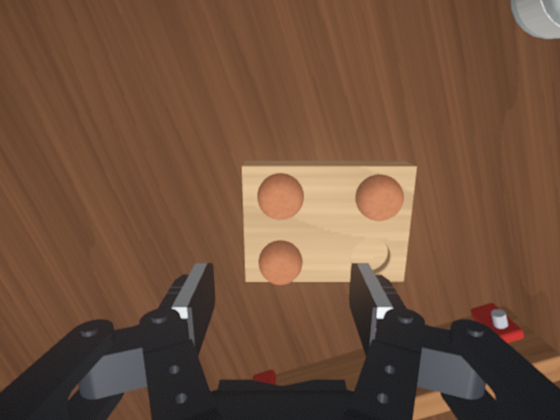

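Ball seated at (281,196) in the far-left well; the remaining empty well is at (372,253). Next, ball b.

```bash
python3 -m jog '[{"linear":[2.5,0,-4],"twist":[0,-3,0],"fingers":0.3},{"linear":[5.5,0,-8],"twist":[0,-6,0],"fingers":0.3},{"linear":[8.5,0,-12],"twist":[0,-9,0],"fingers":0.3},{"linear":[11.3,0,-16],"twist":[0,-12,0],"fingers":0.3},{"linear":[14,0,-20],"twist":[0,-14.5,0],"fingers":0.3},{"linear":[16.8,0,-24],"twist":[0,-14.5,0],"fingers":0.3},{"linear":[19.5,0.3,-28],"twist":[0,-14.5,0],"fingers":0.3},{"linear":[22.06,0.3,-31.57],"twist":[0,-14.5,0],"fingers":0.3}]'; python3 - <<'E'
from h import *
s=st(); go(579.7,-114,85,-.071)
E
```

```text
time_s: 8.0
eef_pos: [577.1, -116.6, 176.3]
tcp_rot: [0.707, -0.706, 0.026, -0.025]
contact_force: [0.9, 0.9, -0.1]
opening: 59.7
8.0 [ 577.1 -116.6  176.3] F [ 0.9  0.9 -0.1] open 59.7 yaw -0.0724
linear cm [0.26 9.13 0.27] twist deg [-0.06 -0.08 -0.1 ]
```

```bash
python3 -m jog '[{"linear":[0.2,3,0.2],"twist":[0,0,0],"fingers":0.3},{"linear":[0.2,6,0.2],"twist":[0,0,0],"fingers":0.3},{"linear":[0.2,9,0.2],"twist":[0,0,0],"fingers":0.3},{"linear":[0.2,9,0.2],"twist":[0,0,0],"fingers":0.3},{"linear":[0.2,9,0.2],"twist":[0,0,0],"fingers":0.3}]'; python3 - <<'E'
from h import *
s=st();KW=cam("wrist",toolT(s));im=capture("wrist");cv2.imwrite("pics/d1.png",im[:,:,::-1])
uv=proj(KW,[579.7,-114,28])[0];print(uv)
(c,r),q=circ(im,uv,18,w=48); print(c,r,q,onplane(KW,c,28))
s=st(); go(579.7,-114,40,-.071)
E
```

```text
time_s: 8.5
eef_pos: [577.5, -114.3, 84.7]
tcp_rot: [0.707, -0.706, 0.028, -0.023]
contact_force: [-0.3, -0.4, 0.0]
opening: 59.5
8.5 [ 577.5 -114.3   84.7] F [-0.3 -0.4  0. ] open 59.5 yaw -0.0724
[285.86982045 230.59876702]
(282.2519836425781, 233.58230590820312) 35.61486053466797 [ 252  199   64   68 3238] [ 577.35292967 -115.78987354   28.        ]
8.55 [ 579.  -114.5   86.3] F [-0.5  1.1  0.2] open 59.5 yaw -0.0723
linear cm [0.08 4.63 0.05] twist deg [-0.06 -0.07 -0.15]
```

View pics/d1.png

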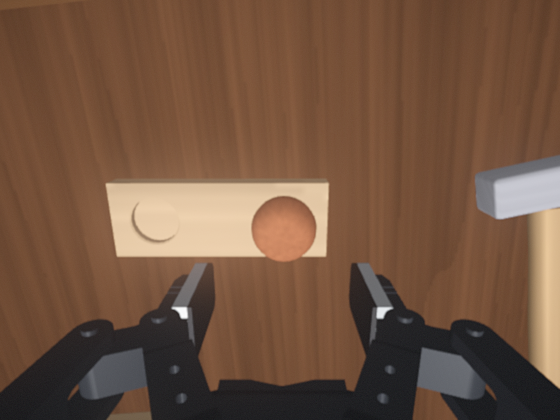

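```bash
python3 -m jog '[{"linear":[0,2.5,0.05],"twist":[0,0,0],"fingers":0.3},{"linear":[0,5,0.05],"twist":[0,0,0],"fingers":0.3},{"linear":[0,5,0.05],"twist":[0,0,0],"fingers":0.3}]'; python3 - <<'E'
from h import *
im=capture("wrist");cv2.imwrite("pics/d2.png",im[:,:,::-1])
s=st(); go(579,-113.8,17,-.071)
E
```

```text
time_s: 8.85
eef_pos: [577.5, -113.4, 35.1]
tcp_rot: [0.707, -0.706, 0.027, -0.023]
contact_force: [-0.1, 0.2, 0.3]
opening: 59.9
8.9 [ 578.5 -113.7   36.6] F [ 0.1 -0.7  0.5] open 60.0 yaw -0.0719
linear cm [ 0.06  1.96 -0.01] twist deg [-0.07 -0.05 -0.21]
```

View pics/d2.png

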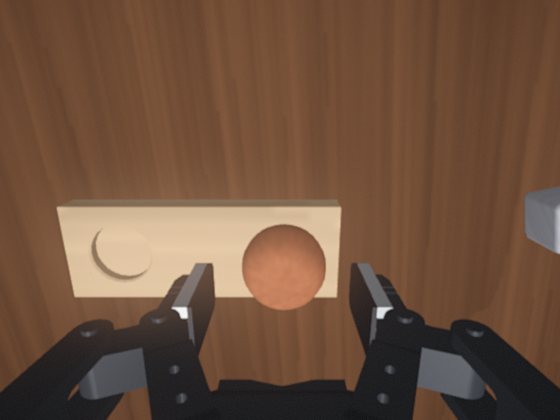

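```bash
python3 -m jog '[{"linear":[0.03,1,0],"twist":[0,0,0],"fingers":0.3},{"linear":[0.03,2,0],"twist":[0,0,0],"fingers":0.3},{"linear":[0.03,2,0],"twist":[0,0,0],"fingers":0.3},{"linear":[0.03,2,0],"twist":[0,0,0],"fingers":0.45},{"linear":[0.03,2,0],"twist":[0,0,0],"fingers":0.6},{"linear":[0.03,2,0],"twist":[0,0,0],"fingers":0.8},{"linear":[0.03,2,0],"twist":[0,0,0],"fingers":0.8}]' 30;  python3 -m jog '[{"linear":[0,-2,0],"twist":[0,0,0],"fingers":0.8},{"linear":[0,-5,0],"twist":[0,0,0],"fingers":0.8},{"linear":[0,-9,0],"twist":[0,0,0],"fingers":0.8},{"linear":[0,-13,0],"twist":[0,0,0],"fingers":0.8},{"linear":[0,-16,0],"twist":[0,0,0],"fingers":0.8},{"linear":[0,-16,0],"twist":[0,0,0],"fingers":0.8}]'; python3 - <<'E'
from h import *
s=st(); go(531.3,171.2,180,-.323)
im=capture("wrist");cv2.imwrite("pics/d3.png",im[:,:,::-1])
E
```

```text
time_s: 9.6
eef_pos: [579.1, -113.7, 17.0]
tcp_rot: [0.707, -0.706, 0.026, -0.024]
contact_force: [0.2, 1.2, 2.5]
opening: 37.9
time_s: 10.2
eef_pos: [582.8, -114.7, 182.3]
tcp_rot: [-0.707, 0.707, -0.023, 0.028]
contact_force: [0.2, -0.6, -0.7]
opening: 38.1
10.2 [ 582.8 -114.7  182.3] F [ 0.2 -0.6 -0.7] open 38.1 yaw -0.072
linear cm [-7.2   0.18 28.14] twist deg [-0.04 14.38  0.4 ]
```

View pics/d3.png

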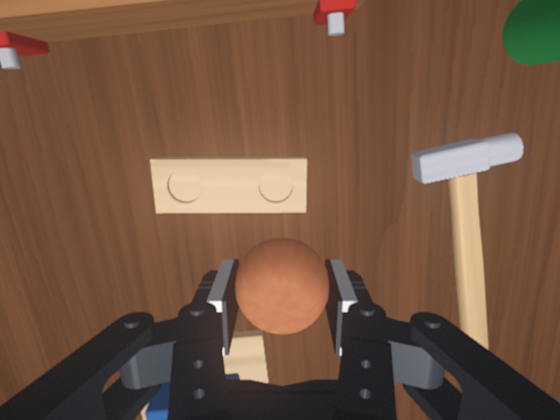

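```bash
python3 -m jog '[{"linear":[-1,0,4],"twist":[0,3,0],"fingers":0.8},{"linear":[-2,0,8],"twist":[0,6,0],"fingers":0.8},{"linear":[-3,0,12],"twist":[0,9,0],"fingers":0.8},{"linear":[-4,0,16],"twist":[0,12,0],"fingers":0.8},{"linear":[-5,0,20],"twist":[0,14.4,0],"fingers":0.8},{"linear":[-6,0,24],"twist":[0,14.4,0.3],"fingers":0.8},{"linear":[-7.2,0,28],"twist":[0,14.4,0.3],"fingers":0.8},{"linear":[-7.2,0,28.1],"twist":[0,14.4,0.3],"fingers":0.8}]';python3 - <<'E'
from h import *
s=st(); go(531.3,171.2,85,-.323)
E
```

```text
time_s: 11.05
eef_pos: [527.7, 175.1, 177.8]
tcp_rot: [0.699, -0.698, 0.114, -0.11]
contact_force: [0.4, -0.0, -0.8]
opening: 38.1
11.05 [527.7 175.1 177.8] F [ 0.4 -0.  -0.8] open 38.1 yaw -0.3173
linear cm [ 0.52  9.28 -0.26] twist deg [-0.02  0.33 -0.34]
```

```bash
python3 -m jog '[{"linear":[0.3,3,-0.2],"twist":[0,0.3,0],"fingers":0.8},{"linear":[0.3,6,-0.2],"twist":[0,0.3,0],"fingers":0.8},{"linear":[0.3,9,-0.2],"twist":[0,0.3,0],"fingers":0.8},{"linear":[0.3,9.3,-0.2],"twist":[0,0.3,0],"fingers":0.8},{"linear":[0.3,9.3,-0.2],"twist":[0,0.3,0],"fingers":0.8}]'; python3 - <<'E'
from h import *
s=st(); go(531.3,171.2,32,-.323)
KW=cam("wrist")
im=capture("wrist")[:,:,::-1].copy()
r=render(KW,JIG,(501,213,-.323,0),S=2);cv2.drawContours(im,cv2.findContours(r,0,1)[0],-1,(255,0,0),1)
cv2.imwrite("pics/d4.png",im)
E
```

```text
time_s: 11.55
eef_pos: [528.0, 171.5, 83.5]
tcp_rot: [-0.698, 0.698, -0.117, 0.11]
contact_force: [-0.2, 0.0, -0.2]
opening: 38.2
11.55 [528.  171.5  83.5] F [-0.2  0.  -0.2] open 38.2 yaw -0.3231
linear cm [0.37 5.15 0.09] twist deg [ 0.12 -0.   -0.51]
```

View pics/d4.png

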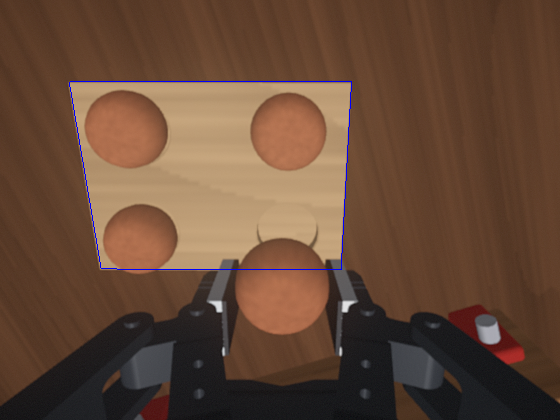

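```bash
python3 -m jog '[{"linear":[0.15,2,0.05],"twist":[0,0,0],"fingers":0.8},{"linear":[0.15,3.5,0.05],"twist":[0,0,0],"fingers":0.8},{"linear":[0.15,4.5,0.05],"twist":[0,0,0],"fingers":0.8},{"linear":[0.15,4.9,0.05],"twist":[0,0,0],"fingers":0.8},{"linear":[0.15,4.9,0.05],"twist":[0,0,0],"fingers":0.8},{"linear":[0.15,4.9,0.05],"twist":[0,0,0],"fingers":0.8}]'; python3 - <<'E'
from h import *
s=st(); go(531.3,171.2,32,-.323)
E
```

```text
time_s: 12.2
eef_pos: [531.3, 172.3, 36.8]
tcp_rot: [0.698, -0.697, 0.115, -0.112]
contact_force: [-0.2, -0.3, -0.8]
opening: 38.5
12.2 [531.3 172.3  36.8] F [-0.2 -0.3 -0.8] open 38.5 yaw -0.323
linear cm [ 0.03  0.48 -0.11] twist deg [-0.04 -0.   -0.3 ]
```

```bash
python3 -m jog '[{"linear":[0,0.25,-0.1],"twist":[0,0,0],"fingers":0.8},{"linear":[0,0.5,-0.1],"twist":[0,0,0],"fingers":0.8},{"linear":[0,0.5,-0.1],"twist":[0,0,0],"fingers":0.8},{"linear":[0,0.5,-0.1],"twist":[0,0,0],"fingers":0.45},{"linear":[0,0.5,-0.1],"twist":[0,0,0],"fingers":0.38},{"linear":[0,0.5,-0.1],"twist":[0,0,0],"fingers":0.35},{"linear":[0,0.5,-0.1],"twist":[0,0,0],"fingers":0.35}]'; python3 -m jog '[{"linear":[0,-2,0],"twist":[0,0,0],"fingers":0.35},{"linear":[0,-6,0],"twist":[0,0,0],"fingers":0.35},{"linear":[0,-11,0],"twist":[0,0,0],"fingers":0.3},{"linear":[0,-16,-2],"twist":[0,0,0],"fingers":0.3},{"linear":[0,-16,-4],"twist":[0,0,0],"fingers":0.3},{"linear":[0,-16,-4],"twist":[0,0,0],"fingers":0.3}]'; python3 - <<'E'
from h import *
s=st(); go(478.4,-328.3,200,.018)
im=capture("wrist");cv2.imwrite("pics/d5.png",im[:,:,::-1])
E
```

```text
time_s: 12.9
eef_pos: [531.0, 171.4, 31.8]
tcp_rot: [0.698, -0.697, 0.115, -0.112]
contact_force: [0.3, 0.2, 1.0]
opening: 55.7
time_s: 13.5
eef_pos: [519.6, 131.8, 194.2]
tcp_rot: [0.699, -0.697, 0.115, -0.114]
contact_force: [-0.2, -0.8, 0.3]
opening: 59.7
13.5 [519.6 131.8 194.2] F [-0.2 -0.8  0.3] open 59.7 yaw -0.325
linear cm [ 10.79  -0.7  -44.91] twist deg [ -0.14 -19.65  -0.07]
```

View pics/d5.png

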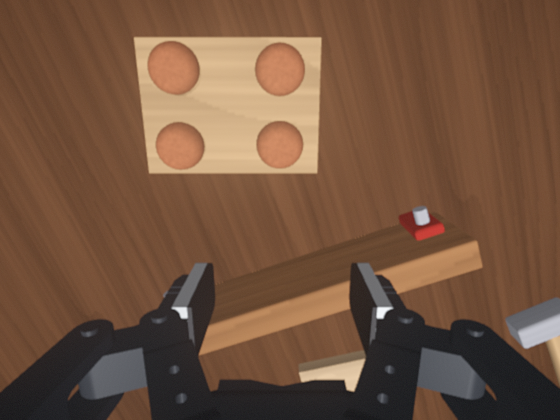

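```bash
python3 - <<'E'
from h import *
s=st(); print(s["joints"].round(3),np.arctan2(-328,478))
E
```

```text
13.55 [519.2 132.6 192.7] F [ 0.8 -0.2  0.7] open 59.8 yaw -0.3245
[ 0.248  0.299 -0.186  1.088  0.004  2.143] -0.6013989313011809
```

```bash
python3 - <<'E'
from h import *
go(500,-100,195,.6)
E
```

```text
linear cm [  5.6   -0.3  -22.65] twist deg [ -0.2  -52.97  -0.16]
```

```bash
python3 -m jog '[{"linear":[0.7,-0.3,-3],"twist":[0,-7,0],"fingers":0.3},{"linear":[1.4,-0.3,-6],"twist":[0,-14,0],"fingers":0.3},{"linear":[2.1,-0.3,-9],"twist":[0,-21,0],"fingers":0.3},{"linear":[2.8,-0.3,-12],"twist":[0,-28,0],"fingers":0.3},{"linear":[3.5,-0.3,-15],"twist":[0,-35,0],"fingers":0.3},{"linear":[4.2,-0.3,-18],"twist":[0,-42,0],"fingers":0.3},{"linear":[4.9,-0.3,-21],"twist":[0,-49,0],"fingers":0.3},{"linear":[5.6,-0.3,-22.6],"twist":[0,-55,0],"fingers":0.3}]';python3 - <<'E'
from h import *
s=st(); go(478.4,-328.3,190,1.589)
E
```

```text
time_s: 14.35
eef_pos: [499.3, -100.7, 193.5]
tcp_rot: [0.673, -0.67, -0.22, 0.224]
contact_force: [0.4, 0.6, 0.2]
opening: 59.7
14.35 [ 499.3 -100.7  193.5] F [0.4 0.6 0.2] open 59.7 yaw 0.6387
linear cm [-15.24   0.29 -17.03] twist deg [-4.000e-01 -5.445e+01  3.000e-02]
```

```bash
python3 -m jog '[{"linear":[-2,0.3,-2.4],"twist":[0,-7,0],"fingers":0.3},{"linear":[-4.2,0.3,-4.8],"twist":[0,-14,0],"fingers":0.3},{"linear":[-6.4,0.3,-7.2],"twist":[0,-21,0],"fingers":0.3},{"linear":[-8.6,0.3,-9.6],"twist":[0,-28,0],"fingers":0.3},{"linear":[-10.8,0.3,-12],"twist":[0,-36,0],"fingers":0.3},{"linear":[-13,0.3,-14.5],"twist":[0,-44,0],"fingers":0.3},{"linear":[-15.2,0.3,-17],"twist":[0,-52,0],"fingers":0.3},{"linear":[-15.2,0.3,-17],"twist":[0,-54.5,0],"fingers":0.3}]';python3 - <<'E'
from h import *
s=st(); im=capture("wrist"); cv2.imwrite("pics/e1.png",im[:,:,::-1])
L=finder.silhouettes("wrist","press");print([(d["p"],d["location"],d["pixels"].sum()) for d in L])
s=st();im=capture("wrist");KW=cam("wrist",toolT(s));L=finder.silhouettes("wrist","press")
x=fit([(KW,L[0]["pixels"])],PRESS,(478.4,-328.3,.018));print(np.round(x,3))
go(478.4,-328.3,190,1.589)
B=im[:,:,::-1].copy();r=render(KW,PRESS,(478.4,-328.3,.018,0),S=2);cv2.drawContours(B,cv2.findContours(r,0,1)[0],-1,(0,255,0),1)
r=render(KW,PRESS,x[:3]+(0,),S=2);cv2.drawContours(B,cv2.findContours(r,0,1)[0],-1,(255,0,0),1);cv2.imwrite("pics/e2.png",B)
E
```

```text
time_s: 15.15
eef_pos: [478.5, -330.9, 187.9]
tcp_rot: [0.498, -0.493, -0.504, 0.506]
contact_force: [1.2, 0.5, 0.7]
opening: 59.9
15.15 [ 478.5 -330.9  187.9] F [1.2 0.5 0.7] open 59.9 yaw 1.5897
[(0.59, [279.4, 180.9], np.int64(18320))]
15.25 [ 478.3 -327.9  188. ] F [-0.3  0.7  0.3] open 59.6 yaw 1.5886
[ 4.78188e+02 -3.30117e+02  1.60000e-02  1.50000e-02]
linear cm [-0.14 -0.14  0.01] twist deg [-0.43  0.03  0.3 ]
```

View pics/e2.png

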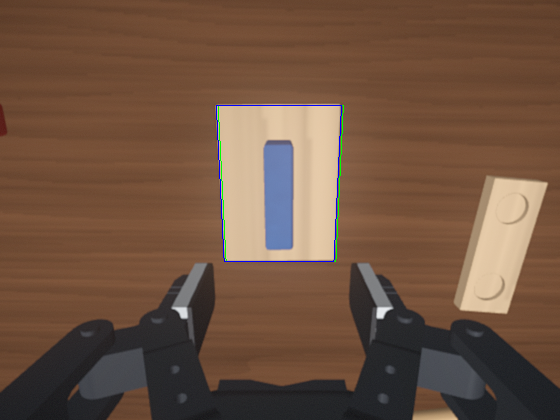

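```bash
python3 -m jog '[{"linear":[-0.2,3,0],"twist":[-0.2,0,0.2],"fingers":0.3},{"linear":[-0.25,6,0],"twist":[-0.4,0,0.3],"fingers":0.3},{"linear":[-0.25,8.5,0],"twist":[-0.4,0,0.3],"fingers":0.3},{"linear":[-0.25,8.5,0],"twist":[-0.4,0,0.3],"fingers":0.3},{"linear":[-0.25,8.5,0],"twist":[-0.4,0,0.3],"fingers":0.3},{"linear":[-0.25,8.5,0],"twist":[-0.4,0,0.3],"fingers":0.3}]';python3 - <<'E'
from h import *
im=capture("wrist");s=st();im=capture("wrist");KW=cam("wrist",toolT(s));L=finder.silhouettes("wrist","press")
x=fit([(KW,L[0]["pixels"])],PRESS,(478.4,-328.3,.018));print(L[0]["p"],np.round(x,3))
s=st();go(x[0],x[1],60,np.pi/2+x[2])
B=im[:,:,::-1].copy()
r=render(KW,PRESS,x[:3]+(0,),S=2);cv2.drawContours(B,cv2.findContours(r,0,1)[0],-1,(255,0,0),1);cv2.imwrite("pics/e3.png",B)
E
```

```text
time_s: 15.95
eef_pos: [479.1, -329.2, 105.1]
tcp_rot: [-0.494, 0.496, 0.505, -0.505]
contact_force: [0.5, -0.1, 0.1]
opening: 59.4
16.0 [ 479.1 -329.4  105.3] F [ 0.3  0.3 -0.6] open 60.0 yaw 1.5899
0.91 [ 4.78009e+02 -3.29896e+02  3.00000e-02  2.90000e-02]
16.1 [ 478.9 -329.5  105.1] F [ 0.9 -0.4  0. ] open 59.9 yaw 1.5897
linear cm [-0.03  4.51  0.1 ] twist deg [ 0.1  -0.64 -0.09]
```

View pics/e3.png

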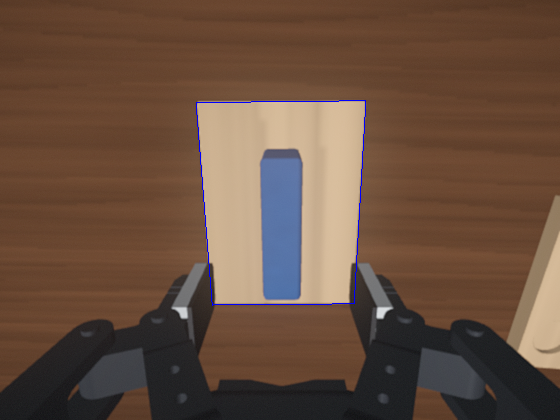

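```bash
python3 -m jog '[{"linear":[-0.02,3,0.08],"twist":[0,0,0],"fingers":0.3},{"linear":[-0.02,5,0.08],"twist":[0.1,0,-0.1],"fingers":0.3},{"linear":[-0.02,7,0.08],"twist":[0.1,0,-0.1],"fingers":0.3},{"linear":[-0.02,8,0.08],"twist":[0.1,0,-0.1],"fingers":0.3},{"linear":[-0.02,8.6,0.08],"twist":[0.1,0,-0.1],"fingers":0.3},{"linear":[-0.02,8.6,0.08],"twist":[0.1,0,-0.1],"fingers":0.3},{"linear":[-0.02,8.6,0.08],"twist":[0.1,0,-0.1],"fingers":0.3}]';python3 - <<'E'
from h import *
s=st();go(478.2,-329.7,18,np.pi/2+.018)
im=capture("wrist");cv2.imwrite("pics/e4.png",im[:,:,::-1])
E
```

```text
time_s: 16.8
eef_pos: [478.9, -330.3, 20.0]
tcp_rot: [-0.495, 0.496, 0.505, -0.505]
contact_force: [0.2, -0.5, -0.7]
opening: 59.4
16.8 [ 478.9 -330.3   20. ] F [ 0.2 -0.5 -0.7] open 59.4 yaw 1.5896
linear cm [0.07 0.2  0.07] twist deg [ 0.08  0.04 -0.05]
```

View pics/e4.png

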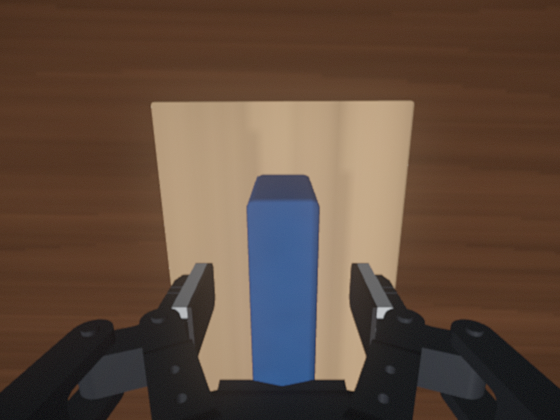

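```bash
python3 -m jog '[{"linear":[0.05,0.1,0.07],"twist":[0,0,0],"fingers":0.3},{"linear":[0.05,0.1,0.07],"twist":[0,0,0],"fingers":0.5},{"linear":[0.05,0.1,0.07],"twist":[0,0,0],"fingers":0.65},{"linear":[0.05,0.1,0.07],"twist":[0,0,0],"fingers":0.75},{"linear":[0.05,0.1,0.07],"twist":[0,0,0],"fingers":1},{"linear":[0.05,0.1,0.07],"twist":[0,0,0],"fingers":1},{"linear":[0.05,0.1,0.07],"twist":[0,0,0],"fingers":1}]' 60;python3 - <<'E'
from h import *
s=st();go(478.2,-329.7,18,np.pi/2+.018)
im=capture("wrist");cv2.imwrite("pics/e5.png",im[:,:,::-1])
E
```

```text
time_s: 17.55
eef_pos: [478.6, -330.1, 19.6]
tcp_rot: [-0.494, 0.496, 0.505, -0.504]
contact_force: [-0.0, 1.2, 4.8]
opening: 23.2
17.55 [ 478.6 -330.1   19.6] F [-0.   1.2  4.8] open 23.2 yaw 1.5896
linear cm [0.04 0.16 0.04] twist deg [ 0.14  0.04 -0.08]
```

View pics/e5.png

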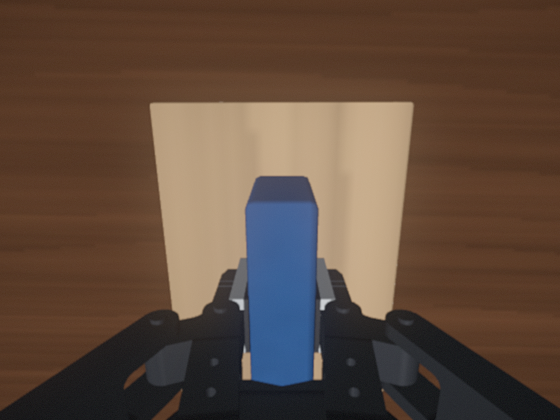

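```bash
python3 -m jog '[{"linear":[0,-1,0],"twist":[0,0,0],"fingers":1},{"linear":[0,-3,0],"twist":[0,0,0],"fingers":1},{"linear":[0,-6,0],"twist":[0,0,0],"fingers":1},{"linear":[0,-9,0],"twist":[0,0,0],"fingers":1},{"linear":[0,-12,0],"twist":[0,0,0],"fingers":1},{"linear":[0,-14.5,0],"twist":[0,0,0],"fingers":1},{"linear":[0,-15.5,0],"twist":[0,0,0],"fingers":1},{"linear":[0,-15.5,0],"twist":[0,0,0],"fingers":1}]';python3 - <<'E'
from h import *
s=st();go(478.2,-329.7,175,np.pi/2+.018)
im=capture("wrist");cv2.imwrite("pics/f1.png",im[:,:,::-1])
im=capture("side");cv2.imwrite("pics/f1s.png",im[:,:,::-1])
E
```

```text
time_s: 18.4
eef_pos: [478.9, -330.3, 175.7]
tcp_rot: [-0.494, 0.497, 0.505, -0.504]
contact_force: [0.3, 0.6, -2.7]
opening: 23.8
18.4 [ 478.9 -330.3  175.7] F [ 0.3  0.6 -2.7] open 23.8 yaw 1.5896
linear cm [0.06 0.07 0.07] twist deg [ 0.25  0.05 -0.16]
```

View pics/f1.png

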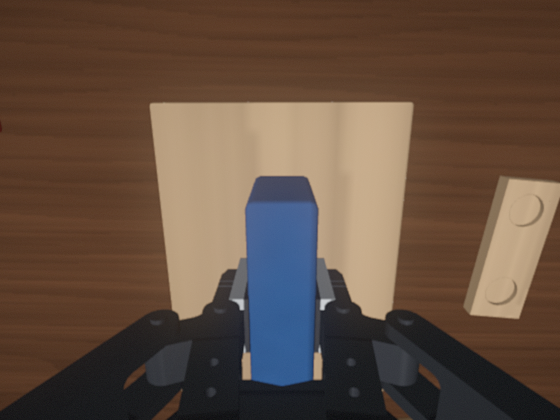

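View pics/f1s.png

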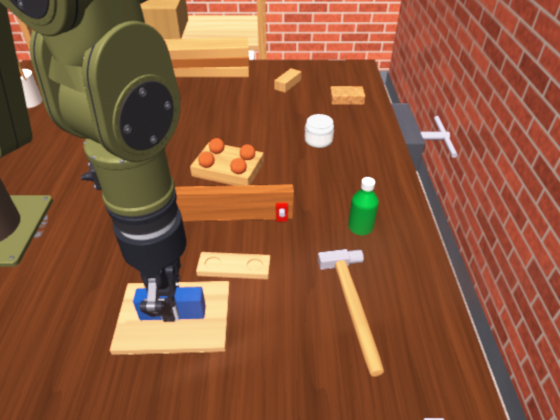

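```bash
python3 - <<'E'
from h import *
go(501,213,175,np.pi/2-.323)
E
python3 -m jog '[{"linear":[2,0,0],"twist":[0.2,1,0],"fingers":1},{"linear":[5,0,-0.2],"twist":[0.2,3,0],"fingers":1},{"linear":[9,0,-0.5],"twist":[0.2,5,0],"fingers":1},{"linear":[13,0,-0.7],"twist":[0.2,7,0],"fingers":1},{"linear":[17,0,-1],"twist":[0.2,8.5,0],"fingers":1},{"linear":[21,0,-1.2],"twist":[0.2,10,0],"fingers":1},{"linear":[24,0,-1.4],"twist":[0.2,11,0],"fingers":1},{"linear":[26,0,-1.5],"twist":[0.2,11,0],"fingers":1}]'; python3 - <<'E'
from h import *
s=st();go(501,213,175,np.pi/2-.323)
im=capture("wrist");cv2.imwrite("pics/f2.png",im[:,:,::-1])
E
```

```text
linear cm [54.19 -0.18 -3.36] twist deg [ 0.03 19.58  0.  ]
time_s: 19.3
eef_pos: [485.9, -66.8, 171.2]
tcp_rot: [0.543, -0.539, -0.454, 0.457]
contact_force: [0.7, -1.0, -2.5]
opening: 23.5
19.3 [485.9 -66.8 171.2] F [ 0.7 -1.  -2.5] open 23.5 yaw 1.3993
linear cm [27.83 -0.35  3.29] twist deg [-0.41  8.68 -0.03]
```

View pics/f2.png

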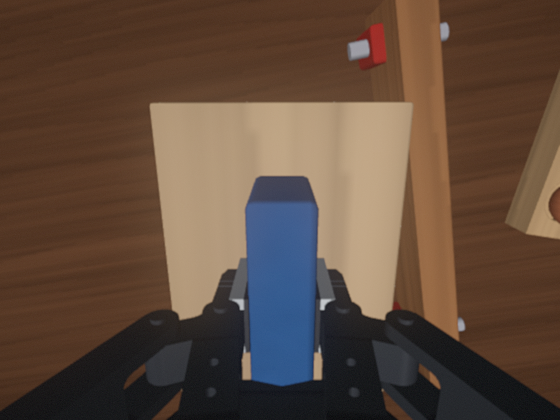

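```bash
python3 -m jog '[{"linear":[3,-0.4,0.4],"twist":[-0.2,1,0],"fingers":1},{"linear":[7,-0.4,0.8],"twist":[-0.3,3,0],"fingers":1},{"linear":[11,-0.4,1.3],"twist":[-0.4,5,0],"fingers":1},{"linear":[15,-0.4,1.8],"twist":[-0.4,7,0],"fingers":1},{"linear":[19,-0.4,2.3],"twist":[-0.4,8.7,0],"fingers":1},{"linear":[23,-0.4,2.8],"twist":[-0.4,8.7,0],"fingers":1},{"linear":[26,-0.4,3.1],"twist":[-0.4,8.7,0],"fingers":1},{"linear":[27.8,-0.4,3.3],"twist":[-0.4,8.7,0],"fingers":1}]'; python3 - <<'E'
from h import *
s=st();go(501,213,175,np.pi/2-.323)
im=capture("wrist");cv2.imwrite("pics/f3.png",im[:,:,::-1])
s=st();go(501,213,120,np.pi/2-.323)
E
```

```text
time_s: 20.15
eef_pos: [499.3, 216.8, 174.2]
tcp_rot: [0.574, -0.572, -0.414, 0.415]
contact_force: [0.1, -0.3, -2.3]
opening: 23.0
20.15 [499.3 216.8 174.2] F [ 0.1 -0.3 -2.3] open 23.0 yaw 1.2517
linear cm [-0.31 -0.08 -0.28] twist deg [-0.2   0.22  0.02]
20.2 [499.8 218.9 174.2] F [ 1.4  3.1 -2.4] open 23.3 yaw 1.2531
linear cm [-0.53  5.42 -0.32] twist deg [-0.22  0.3   0.16]
```

View pics/f3.png

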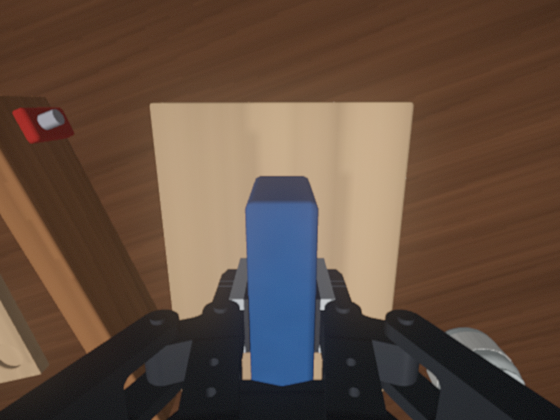

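```bash
python3 -m jog '[{"linear":[-0.45,1.5,-0.2],"twist":[-0.2,0.3,0],"fingers":1},{"linear":[-0.45,3,-0.2],"twist":[-0.2,0.3,0],"fingers":1},{"linear":[-0.45,4,-0.2],"twist":[-0.2,0.3,0],"fingers":1},{"linear":[-0.45,5,-0.2],"twist":[-0.2,0.3,0],"fingers":1},{"linear":[-0.45,5,-0.2],"twist":[-0.2,0.3,0],"fingers":1},{"linear":[-0.45,5,-0.2],"twist":[-0.2,0.3,0],"fingers":1}]'
cat >> h.py <<'E'
def sphere_pts(c,r=20):
    u=np.random.RandomState(0).normal(size=(300,3));u/=np.linalg.norm(u,axis=1)[:,None];return np.array(c)+r*u
E
python3 - <<'E'
from h import *
import pickle,h
V,C=pickle.load(open("v0.pkl","rb"))
JB=JIG+[sphere_pts((-42,-30,40)),sphere_pts((42,30,40))]
JB4=JB+[sphere_pts((42,-30,40)),sphere_pts((-42,30,40))]
vs=[]
for n in("scene","side"):
    m=[v for v in V["jig"] if v[0]==n][0][2].copy()
    b=render(C[n],JB[1:],(501,214,-.323,0),S=2).astype(bool)
    im=cv2.imread(f"pics/a_{n}.png").astype(int); col=(im[...,1]<.6*im[...,2])&(im[...,2]>100)
    b=cv2.dilate(b.astype(np.uint8),np.ones((5,5)))>0
    m|=(b&col); m=cv2.morphologyEx(m.astype(np.uint8),cv2.MORPH_CLOSE,np.ones((3,3)));vs.append((C[n],m))
print("both",np.round(fit(vs,JB,(501,214,-.323)),3)); 
for v in vs: print(np.round(fit([v],JB,(501,214,-.323)),3))
s,ms=pickle.load(open("c1.pkl","rb"));KW=cam("wrist",toolT(s))
m=ms[0].copy(); m=m.astype(np.uint8)
h_=cv2.findContours(m,0,1)[0];cv2.drawContours(m,h_,-1,1,-1)
print("c1",np.round(fit([(KW,m)],JB,(501,213,-.323)),3),np.round(fit([(KW,m)],JIG,(501,213,-.323)),3))
s=st();go(501,213,115,np.pi/2-.323)
for n in("scene","side"):
    im=capture(n);cv2.imwrite(f"pics/g1_{n}.png",im[:,:,::-1])
E
```

```text
time_s: 20.8
eef_pos: [500.1, 213.8, 124.0]
tcp_rot: [0.575, -0.573, -0.414, 0.412]
contact_force: [0.4, -0.1, -2.0]
opening: 23.3
both [ 5.00619e+02  2.15436e+02 -3.01000e-01  7.80000e-02]
[ 5.01373e+02  2.14472e+02 -3.08000e-01  8.40000e-02]
[ 5.00728e+02  2.17214e+02 -3.00000e-01  6.40000e-02]
c1 [ 4.99986e+02  2.12853e+02 -3.24000e-01  8.00000e-03] [ 4.99986e+02  2.12853e+02 -3.24000e-01  8.00000e-03]
20.8 [500.1 213.8 124. ] F [ 0.4 -0.1 -2. ] open 23.3 yaw 1.2475
linear cm [-0.05  0.9  -0.11] twist deg [-0.05 -0.02  0.14]
```

View pics/g1_scene.png

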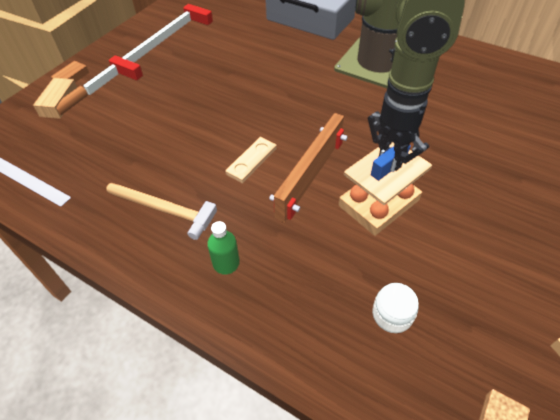

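View pics/g1_side.png

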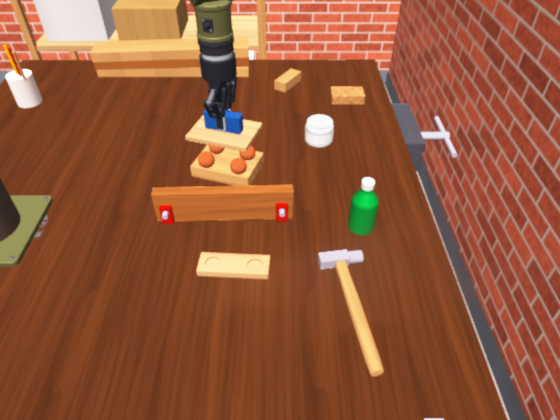

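```bash
python3 -m jog '[{"linear":[-0.06,1,-0.04],"twist":[0,0,0.1],"fingers":1},{"linear":[-0.06,1.8,-0.04],"twist":[0,0,0.1],"fingers":1},{"linear":[-0.06,2.4,-0.04],"twist":[0,0,0.1],"fingers":1},{"linear":[-0.06,2.8,-0.04],"twist":[0,0,0.1],"fingers":1},{"linear":[-0.06,3.0,-0.04],"twist":[0,0,0.1],"fingers":1},{"linear":[-0.06,3.0,-0.04],"twist":[0,0,0.1],"fingers":1}]'
python3 - <<'E'
from h import *
s=st();go(500.3,213,89.6,np.pi/2-.324)
E
```

```text
time_s: 21.5
eef_pos: [500.7, 213.5, 94.4]
tcp_rot: [0.574, -0.574, -0.413, 0.413]
contact_force: [-0.2, 0.5, -3.1]
opening: 23.5
21.5 [500.7 213.5  94.4] F [-0.2  0.5 -3.1] open 23.5 yaw 1.2476
linear cm [-0.06  0.48  0.02] twist deg [-0.    0.05  0.08]
```

```bash
python3 -m jog '[{"linear":[-0.05,0.2,0],"twist":[0,0,0.08],"fingers":1},{"linear":[-0.05,0.35,0],"twist":[0,0,0.08],"fingers":1},{"linear":[-0.05,0.42,0],"twist":[0,0,0.08],"fingers":1},{"linear":[-0.05,0.42,0],"twist":[0,0,0.08],"fingers":1},{"linear":[-0.05,0.42,0],"twist":[0,0,0.08],"fingers":1},{"linear":[-0.05,0.42,0],"twist":[0,0,0.08],"fingers":1}]'
python3 - <<'E'
from h import *
s=st();go(500.3,213,89.6,np.pi/2-.324)
JB4=JIG+[sphere_pts((a,b,40)) for a in(-42,42) for b in(-30,30)]
for n in("scene","side","wrist"):
    im=capture(n)[:,:,::-1].copy(); KW=cam(n)
    cv2.imwrite(f"pics/h_{n}.png",im)
    L=finder.silhouettes(n,"press")
    if n!="wrist" and L:
        x=fit([(KW,L[0]["pixels"])],PRESS,(500.3,213,-.324),z=70);print(n,L[0]["p"],np.round(x,3))
    B=cv2.resize(im,None,fx=4,fy=4,interpolation=cv2.INTER_CUBIC) 
    for o,z,c in((JIG,0,(0,255,0)),(PRESS,70,(255,0,0))):
        r=render(KW,o,(500.3,213,-.324,z),S=8);cv2.drawContours(B,cv2.findContours(r,0,1)[0],-1,c,1)
    u,v=proj(KW,[500,213,50])[0]*4; u,v=int(u),int(v)
    if n!="wrist": cv2.imwrite(f"pics/hz_{n}.png",B[max(0,v-300):v+300,max(0,u-350):u+350])
st()
E
```

```text
time_s: 22.1
eef_pos: [500.6, 213.1, 90.3]
tcp_rot: [-0.574, 0.574, 0.413, -0.413]
contact_force: [-0.3, -0.4, -2.5]
opening: 23.5
22.1 [500.6 213.1  90.3] F [-0.3 -0.4 -2.5] open 23.5 yaw 1.2476
linear cm [-0.02  0.07  0.03] twist deg [0.01 0.05 0.01]
scene 0.83 [ 5.00460e+02  2.14268e+02 -3.28000e-01  2.22000e-01]
side 0.58 [ 5.01428e+02  2.17261e+02 -3.40000e-01  1.98000e-01]
22.4 [500.6 213.1  90.3] F [-0.2  0.4 -3. ] open 22.9 yaw 1.2477
```

View pics/hz_scene.png

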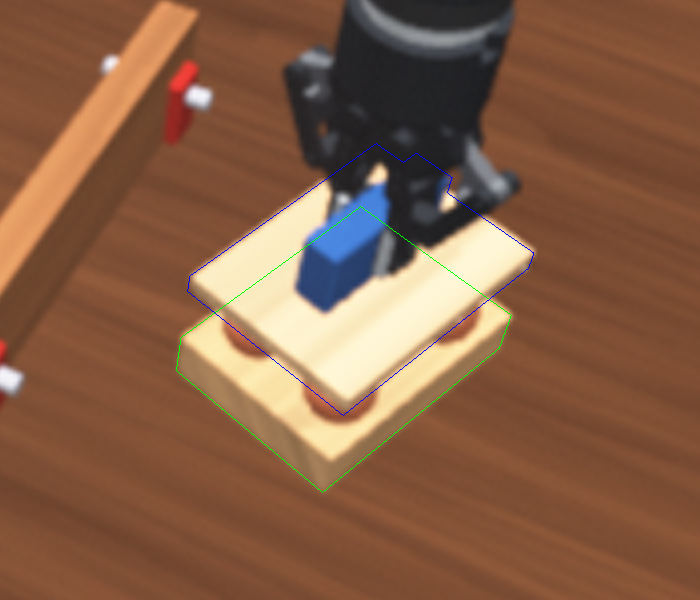

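View pics/hz_side.png

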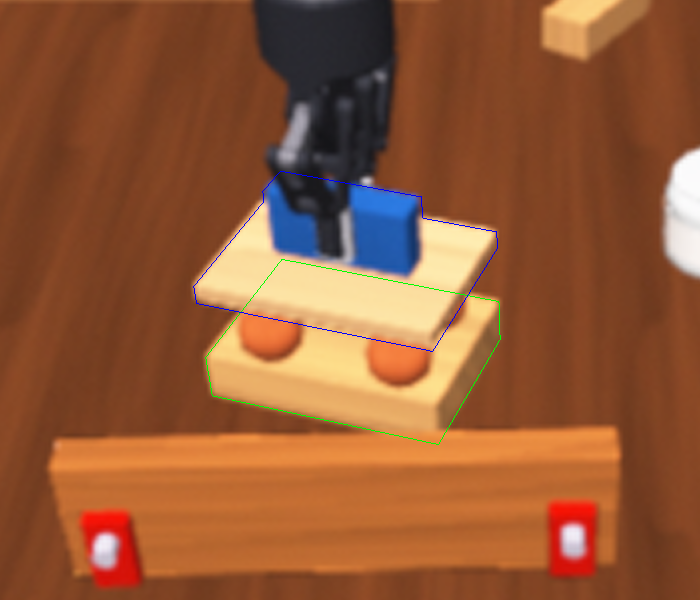

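View pics/h_wrist.png

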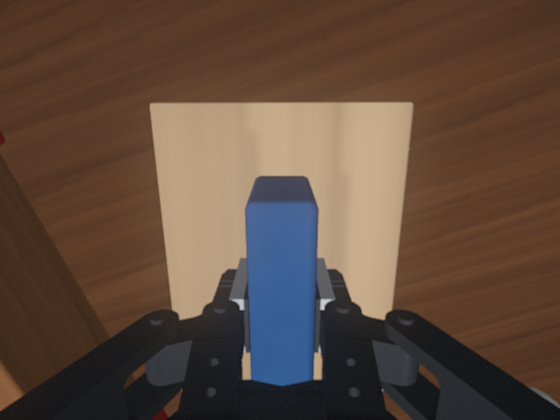

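```bash
python3 - <<'E'
from h import *
for n,(u0,u1,v0,v1) in (("scene",(335,435,135,235)),("side",(180,270,125,190))):
    im=cv2.imread(f"pics/h_{n}.png")[v0:v1,u0:u1]; K=8 if n=="scene" else 8
    B=cv2.resize(im,None,fx=K,fy=K,interpolation=cv2.INTER_NEAREST)[:600]; 
    if n=="scene": B=cv2.resize(im,None,fx=6,fy=6,interpolation=cv2.INTER_NEAREST);K=6
    KW=cam(n)
    for o,z,c in((box(-75,75,-55,55,0,30),0,(0,255,0)),(box(-75,75,-55,55,0,12),70.5,(255,0,0))):
        P=proj(KW,o@R.from_euler("z",-.324).as_matrix().T+[500.5,213,z]); 
        for i in range(8):
            for j in range(i):
                if bin(i^j).count("1")==1: 
                    a=((P[i]+.5-[u0,v0])*K).astype(int);b=((P[j]+.5-[u0,v0])*K).astype(int);cv2.line(B,tuple(map(int,a)),tuple(map(int,b)),c,1)
    cv2.imwrite(f"pics/i_{n}.png",B)
E
```

```text
(no output)
```

View pics/i_scene.png

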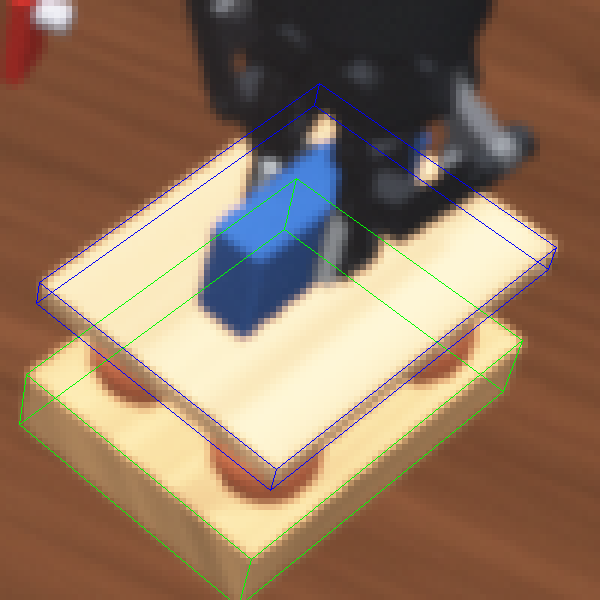

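View pics/i_side.png

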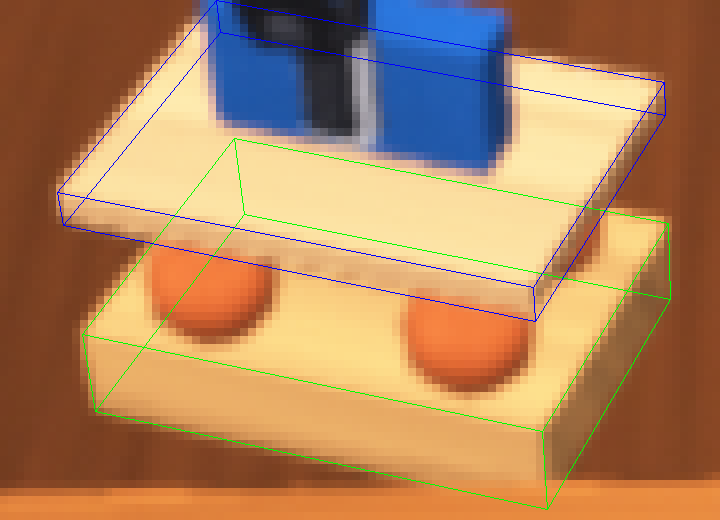

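```bash
python3 - <<'E'
from h import *
s=st();print(np.abs(s["joint_velocities"]).max(), np.degrees(np.arccos(-toolT(s)[2,1])))
print(manip.hand_in())
E
```

```text
22.4 [500.6 213.1  90.3] F [-0.2  0.4 -3. ] open 22.9 yaw 1.2477
0.001956487101195434 0.007882335440453695
the job is handed in; nothing more can be done
None
```

Both loose balls are in the two empty wells. The pressing board went over the fence and is held still above the jig; I handed the job in at 22.4 s.

- **Balls:** ball a is in the well at jig (−42, +30) and ball b in the well at (+42, −30). The last wrist picture of the open jig showed all four wells filled.
- **Crossing the fence:** by arm pose, the board's underside was at about 150 mm as it crossed the 80 mm fence. Force readings at the row ends showed only the board's weight, with no sign of contact.
- **Final hold:** the arm is at rest, with the tool 0.01° from vertical. The underside is at about 70.7 mm, roughly 10.7 mm above the balls. That height assumes the board has not slipped since I gripped it on the bench, and the wrist pictures show no change.
- **Alignment:** the board is lined up with the jig to about 1 mm and 0.1°, going by the jig position from the wrist camera.
- **Disagreement between cameras:** the scene and side cameras put everything about 2 mm further along y than the wrist camera. The shift is the same for jig and board to about 0.5–1 mm, so I kept the wrist figures. The automatic silhouette fit of the held board was poor because the gripper hid part of it; I used projected outlines instead.
- **Bystanders:** the glue bottle, hammer and tin look unmoved in the pictures.

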